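# Gauge the dispenser nozzle caps

### The arm

A 7-joint arm with a two-finger parallel gripper is mounted at the origin on the work surface. World frame = base frame: x ahead of the robot, y to its left, z up, the work surface at z = 0. Lengths are in m, angles in rad, forces in N, time in s.
With the tool pointing down it reaches from about 0.4 to 0.875 m from the base axis. Payload 19.3 kg.
Tool frame: the origin (TCP) lies at the very end of the fingers, on their centre line; the grasp point (between the pads) lies 19 mm behind it; z points along the fingers, y is the line along which they close (so a half turn about z gives the same grasp; the last joint's range is limited). The gripper opens to 85 mm and grips with 20 to 120 N. Pads are 22 mm wide; open, the fingers measure 114 mm over their backs; the gripper's body (76 mm by 85 mm) begins 54 mm behind the grasp point. The pads swing forward as they close: fully open they stand 13 mm farther back than shut.
Start: joints at [1.043, 0.521, -0.036, 1.599, 0.021, 1.021, -0.113], TCP at [0.276, -0.561, 0.231] pointing down, gripper open.
Joint ranges: [-2.91, 2.91], [-0.3, 2.13], [-1.5, 1.42], [0.17, 2.43], [-1.26, 4.41], [0.16, 1.93], [-2.52, 2.52]. Speed limits (rad/s): [1.89, 1.89, 2.39, 2.39, 3.01, 3.01, 3.01].

### API

Orientations are given as [roll, pitch, yaw] about the fixed x, y, z axes, in that order (R = Rz(yaw) Ry(pitch) Rx(roll)).
In Python, from workcell import bot gives the robot as it stands.
- The arm moves only by the tool servo_tool, never from a script. Its argument "plan" is a list of rows, each a list of 7 numbers: the finger opening in cm, from 0 to 8.54, then the shift along the tool's x, y, z in cm, then the turn, a rotation vector about the tool's x, y, z in degrees. In form: [[fingers, x, y, z, wx, wy, wz], ...]. A call has 1 to 10 rows; each row is the pose to reach, as a shift and turn from the pose commanded when the call began, along the tool's axes at that moment; what a row does not reach only later rows make up. A row lasts 1/10 s, in which the tool goes at most 50 mm and 8.59 degrees, less where a joint would pass 70% of its speed; a pose out of reach is approached as far as the arm can. A call with a gripper value outside its range is refused whole. The fingers move at their own pace and stop on an object; "force" is the grip in N (left out, the last holds). Time passes only in rows, so rows that repeat a pose let the fingers close. It gives the time, the measured TCP pose, the force, the opening and the grip force at its end, in the units of the state.
- bot.observe(): the state, without advancing time (a new reading comes with each control period).
- bot.grab_frame(name): name is "side" or "top"; returns a dict with "frame" (384x512x3 uint8, blue, green, red), "mtx" (3x3 intrinsics, pixels), "R" (3x3) and "t" (3): a world point X has camera coordinates R X + t. Camera axes: x right, y down, z forward; pixel columns grow to the right and rows downward; lengths in m; the calibration is good to about 2 mm. A picture is of the moment at which its call begins. There is no depth.
- bot.job_done(): hands the job in; it is judged then, once.
The state is a dict: "clock": time; "qpos": joint angles; "qd": joint speeds; "joint_efforts": joint torques, N m; "position": TCP position; "tool_rot": TCP orientation; "force": force on the tool from outside, world axes, zero at the start; "moment": the same for the moment, N m; "grip_width": finger opening in m; "finger_force": force on a finger pad.
Only numpy, scipy, OpenCV 4.12 (cv2) and the standard library are available. Lean on these libraries where they do the work, as an engineer would, in place of code of your own. Each camera call takes 0.05 s, during which the arm holds its last target. There are 200 camera calls.

### The job

Take the spreader off the gauge and lay it flat on the cutting board. Then push each white nozzle cap along its rods onto its gauge pin, without forcing it: leave the cap that fits fully home on its pin, and when the other has been pushed up to its pin and stopped there, put it in the empty steel pan. Leave everything else on the counter where it is.

Things in the scene. Friction and masses are not known exactly. Their poses are not given: they have to be found in the camera images.
- gauge: Fixed gauge. Origin: on the counter under it; x along its lanes to the pins, y left, z up. Grey plate 12 high, x -115..100, y +-90 mm. Two lanes at y = +55 (left) and -55: twin steel rods, 8 thick, 22 apart, tops 23 above the counter; a cap on them has its axis 38 above the counter. A block at x 75..100, 62 high, carries on each lane's axis a pin, 18 diameter, 36 long, pointing to -x.
- pin_left_tip (a point): Slightly tapered tip of the left lane's pin, on its axis (gauge frame 39, 55, 38 mm).
- pin_right_tip (a point): Tip of the right lane's pin, on its axis (gauge frame 39, -55, 38 mm).
- home_left (a point): Where a cap's origin (mid-length) lies when fully home on the left pin, mouth against the block (gauge frame 50, 55, 38 mm).
- home_right (a point): The same for the right pin (gauge frame 50, -55, 38 mm).
- cap_1: White plastic sleeve, closed and flat at the rear, diameter 36, length 50 mm, 80 g, lying on the rods of either lane. Origin: on its axis at mid-length; x along its axis to the open mouth, facing the pin. Looks outwardly like the other cap: one has a 22 mm bore 42 mm deep and fits the 18 mm pin, the other a 14 mm bore and stops at its tip; trying them tells which.
- cap_2: White plastic sleeve, closed and flat at the rear, diameter 36, length 50 mm, 80 g, lying on the rods of either lane. Origin: on its axis at mid-length; x along its axis to the open mouth, facing the pin. Looks outwardly like the other cap: one has a 22 mm bore 42 mm deep and fits the 18 mm pin, the other a 14 mm bore and stops at its tip; trying them tells which.
- cap_1_mouth (a point): Centre of the open mouth of cap_1, 25 mm along x from its origin.
- cap_2_mouth (a point): Centre of the open mouth of cap_2, 25 mm along x from its origin.
- spreader: Spreader lying on the rods across both lanes, between caps and pins. Black handle 95 long, 22 wide, 16 high (x -85..10 mm), then a steel blade 95 long, 26 wide, 3 thick (x 10..105 mm); 110 g. Origin: on its underside near its balance point, 23 mm above the counter at the start; x along it to the blade's end, z up.
- spreader_grip (a point): Good grip point on the spreader's handle close to its balance point: 2 mm from the origin towards the handle, 8 mm above the underside; between the two lanes at the start.
- board: White plastic cutting board, fixed, 230 (x) x 150 (y) x 12 mm high. Origin: under its centre, on the counter. It lies left or right of the gauge.
- reject_pan: Empty open steel pan, fixed, 176 (x) x 162 (y) mm, 40 mm deep, walls and floor 4 mm thick. Origin: under its centre, on the counter. It stands on the other side of the gauge from the board.
- sauce_bottle: Bystander: white bottle with yellow cap, 60 mm diameter, 170 mm high; origin under its centre.
- timer: Bystander: blue kitchen timer, 28 x 70 mm, 60 mm high; origin under its centre.
- shaker: Bystander: metal shaker, 56 mm diameter, 90 mm high; origin under its centre.
- portion_cup: Bystander: small white bowl, 64 mm across, 45 mm high; origin under its centre.
- pan_lid: Bystander: flat steel pan lid 120 x 150 mm, 25 mm high with its handle; origin under its centre.
- tray_stack: Bystander: stack of paper food trays 100 x 140 mm, 67 mm high; origin under its centre.
Not all that is in view belongs to the job. What is shaped like the cap_2 but green is not meant. What is shaped like the cap_1 but brown or red is not meant.

How it is judged:
On the way, in this order (a step that is already met when the one before it is completed fails the run):
1. the spreader has been taken off the gauge (horizontal distance between spreader and gauge above 0.14 m), for 0.2 s.
2. the cap that does not fit has been pushed up to its pin: its mouth within 6 mm of a pin's tip, in line with the pin ((distance between cap_2_mouth and pin_left_tip below 0.006 m or distance between cap_2_mouth and pin_right_tip below 0.006 m) and angle between the x axis of cap_2 and the x axis of gauge, either way round below 0.15 rad), for 0.2 s.
At the end, for the whole second after the job is handed in: cap_1 (the one that fits) is fully home on a pin: origin within 5 mm of a home point, in line to 0.12 rad; cap_2 rests in the steel pan; the spreader lies flat and at rest on the cutting board, its origin within 100 mm along and 70 mm across of the board's centre ((distance between cap_1 and home_left below 0.005 m or distance between cap_1 and home_right below 0.005 m) and angle between the x axis of cap_1 and the x axis of gauge, either way round below 0.12 rad and linear speed of each of cap_1, spreader below 0.02 m/s and x of cap_2 in the frame of reject_pan between -0.082 and 0.082 m and y of cap_2 in the frame of reject_pan between -0.075 and 0.075 m and z of cap_2 in the frame of reject_pan between 0 and 0.04 m and linear speed of cap_2 below 0.05 m/s and x of spreader in the frame of board between -0.1 and 0.1 m and y of spreader in the frame of board between -0.07 and 0.07 m and z of spreader in the frame of board between 0.006 and 0.018 m and angle between spreader's own z axis and vertical below 0.1 rad); the robot touches nothing.
It fails at once if a cap is forced: more than 45 N between it and the gauge (contact force between any of cap_1, cap_2 and gauge above 45 N).
It fails at once if the fitting cap is lifted off its rods (more than 20 mm) instead of being pushed along them (height (world z) of cap_1 above 0.058 m).
It fails at once if a bystander is moved more than 30 mm (distance of any of sauce_bottle, timer, shaker, portion_cup, pan_lid, tray_stack from where it was at the start of the episode above 0.03 m).
It also fails if it takes over 67 s, if anything falls off the work surface, if the arm or the gripper's body presses on something with over 40 N, if the wrist force passes 120 N, or if a joint passes its speed limit or range.

## Working session

There is one attempt and no reset: what is moved stays moved. The work goes in short steps, Python scripts to look and compute and a tool call to move; the robot and the scene stay as the last step left them, time stands still between calls to the robot, and variables do not carry over. Pictures are saved under pics/ and viewed, at most 10 in all, crops included, and the job is handed in when it is done.

Besides the shell and the picture viewer there is one more tool, called after "Request:" in YAML: its name, and indented under it one key for each argument. servo_tool: Moves the arm, as the interface text tells. Its arguments: {"type":"object","properties":{"plan":{"type":"array","items":{"type":"array","items":{"type":"number"}}},"force":{"type":"number"}},"required":["plan"]}

```bash
mkdir -p pics
python3 - <<'E'
from workcell import bot
import cv2,pickle
s=bot.observe();print(s)
for n in("side","top"):
    f=bot.grab_frame(n);pickle.dump(f,open(n+".pkl","wb"));cv2.imwrite(f"pics/{n}0.png",cv2.resize(f["frame"],(800,600)))
    print(n,f["mtx"].tolist(),f["R"].tolist(),f["t"].tolist())
E
```

```text
{'clock': 0.0, 'qpos': array([ 1.0427874 ,  0.52200487, -0.03633042,  1.60000779,  0.02121319,
        1.02109446, -0.11280381]), 'qd': array([ 4.59584595e-04, -1.49300133e-05,  2.26805435e-03, -1.96021179e-03,
       -5.64219320e-04,  1.68982972e-03,  4.80750757e-04]), 'joint_efforts': array([-2.11582687e-04, -9.27092528e+01,  1.98002435e+00, -3.69928944e+01,
        1.78687682e-02,  8.18172324e-03, -8.36879212e-05]), 'position': array([ 0.2760556 , -0.56035374,  0.23073147]), 'tool_rot': array([-3.14046723e+00,  9.03940494e-05,  4.57804705e-01]), 'force': array([ 0.16429369, -0.07090357,  0.23896687]), 'moment': array([ 0.0193244 , -0.01732879,  0.01047922]), 'finger_force': 0.0, 'grip_width': 0.08543596508358924}
side [[389.5569365599782, 0.0, 253.26931136671644], [0.0, 389.5569365599782, 194.84490441659858], [0.0, 0.0, 1.0]] [[0.9391744944716374, -0.3433962035984282, -0.005506022895958159], [-0.26025162808804664, -0.7011335054501692, -0.6638380055500578], [0.22409899377611014, 0.6248926746964989, -0.7478561266040349]] [-0.5463270811108057, 0.22895210038758942, 1.1408296680915708]
top [[400.60786343933825, 0.0, 257.6198117960282], [0.0, 400.60786343933825, 196.4594779397272], [0.0, 0.0, 1.0]] [[0.04466380730914887, -0.9990010508074298, 0.0014299658394818426], [-0.9752756379375802, -0.04391309929744143, -0.21658501738471866], [0.21643145418838056, 0.008278900636190136, -0.9762627133318975]] [0.0034334141468158512, 0.5832716364829531, 1.492983657075977]
```

View pics/top0.png

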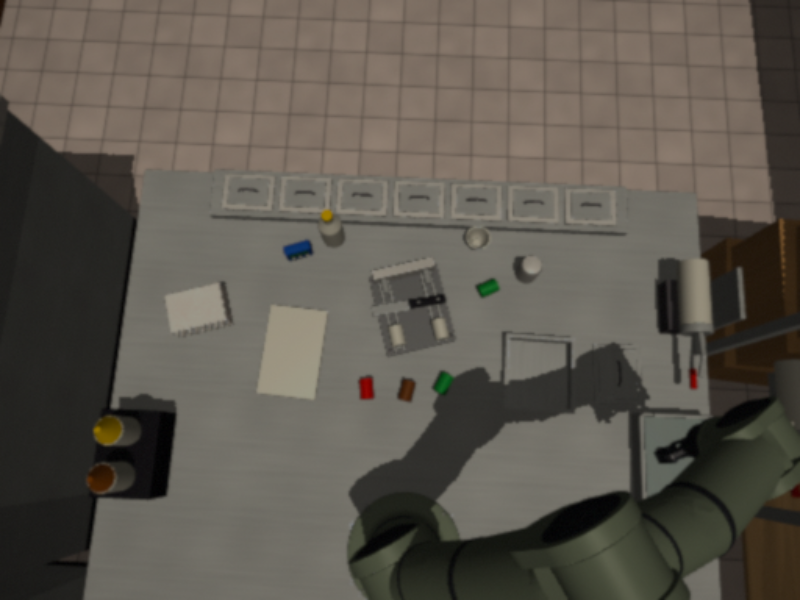

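View pics/side0.png

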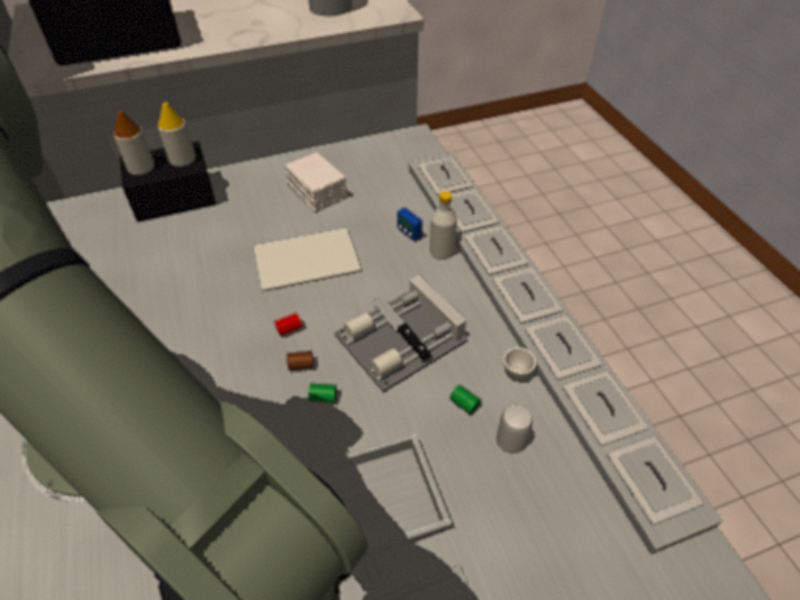

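The top view shows the gauge around (410,308), the board at (292,352) on the left, the pan at (537,372) on the right, and the caps at (397,335) and (441,328). The spreader lies across the gauge, with its handle at (427,300).

```bash
cat > h.py <<'E'
import numpy as np,cv2,pickle
from workcell import bot
def ray(f,u,v,z):
    d=f["R"].T@np.linalg.solve(f["mtx"],[u,v,1.]);c=-f["R"].T@f["t"]
    return c+d*(z-c[2])/d[2]
def proj(f,X):
    p=f["mtx"]@(f["R"]@np.asarray(X)+f["t"]);return p[:2]/p[2]
def tri(f,a,g,b):
    A=[];y=[]
    for k,(u,v) in((f,a),(g,b)):
        d=k["R"].T@np.linalg.solve(k["mtx"],[u,v,1.]);d/=np.linalg.norm(d);P=np.eye(3)-np.outer(d,d)
        A.append(P);y.append(P@(-k["R"].T@k["t"]))
    return np.linalg.lstsq(np.vstack(A),np.hstack(y),rcond=None)[0]
E
python3 - <<'E'
from h import *
t=pickle.load(open("top.pkl","rb"));s=pickle.load(open("side.pkl","rb"))
for n,p,z in(("gauge FL",(371,280),.062),("gauge FR",(433,262),.062),("NL",(388,355),.012),("NR",(454,338),.012),
 ("capL",(397,335),.05),("capR",(441,328),.05),("handle",(427,300),.035),("bladeend",(374,310),.025),
 ("board",(271,305),.012),("b",(327,310),.012),("b",(316,399),.012),("b",(258,393),.012),("pan",(503,333),.04),("pan",(572,336),.04),("pan",(572,411),.04),("pan",(503,408),.04)):
    print(n,ray(t,p[0]*.64,p[1]*.64,z).round(3))
a=t["frame"][160:240,225:300];a=cv2.resize(a,None,fx=5.3,fy=5.3,interpolation=cv2.INTER_CUBIC)
b=s["frame"][170:255,205:305];b=cv2.resize(b,None,fx=4,fy=4,interpolation=cv2.INTER_CUBIC)
c=np.zeros((430,800,3),np.uint8);c[:min(430,a.shape[0]),:a.shape[1]]=a[:430];c[:b.shape[0],400:]=b
cv2.imwrite("pics/c1.png",c)
E
```

```text
gauge FL [0.649 0.112 0.062]
gauge FR [ 0.703 -0.042  0.062]
NL [0.468 0.061 0.012]
NR [ 0.519 -0.104  0.012]
capL [0.514 0.04  0.05 ]
capR [ 0.536 -0.068  0.05 ]
handle [ 0.61  -0.031  0.035]
bladeend [0.58  0.102 0.025]
board [0.584 0.368 0.012]
b [0.577 0.224 0.012]
b [0.35  0.235 0.012]
b [0.358 0.38  0.012]
pan [ 0.532 -0.225  0.04 ]
pan [ 0.533 -0.397  0.04 ]
pan [ 0.347 -0.394  0.04 ]
pan [ 0.347 -0.226  0.04 ]
```

View pics/c1.png

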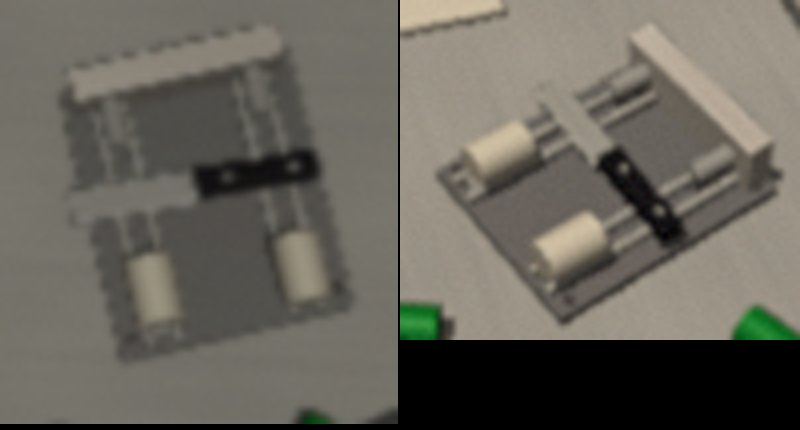

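The crop shows both caps near the gauge's front and the spreader's black handle from crop pixel (196,182) to (317,167), with its blade end at (70,205). The block's top is at (70..283, 30..100).

Run:
```python
from h import *
t=pickle.load(open("top.pkl","rb"));s=pickle.load(open("side.pkl","rb"))
T=lambda x,y,z:ray(t,225+(x+.5)/5.3-.5,160+(y+.5)/5.3-.5,z)
S=lambda x,y,z:ray(s,205+(x-400+.5)/4-.5,170+(y+.5)/4-.5,z)
nl,nr=T(122,360,.012),T(350,303,.012);print("plate near",nl,nr)
bl=[T(*p,.062) for p in((68,72),(275,30),(78,100),(283,55))];print("block",np.round(bl,3))
print("sideplate",S(438,177,.012),S(565,322,.012),"block",S(632,27,.062),S(770,148,.062))
print("handle",T(196,182,.039),T(317,167,.039),"blade",T(70,205,.026))
print("side handle",S(605,157,.039),S(675,233,.039))
for f,n,rg in((t,"t",(160,240,225,300)),(s,"s",(170,255,205,305))):
    y0,y1,x0,x1=rg;a=f["frame"][y0:y1,x0:x1]
    m=cv2.threshold(cv2.cvtColor(a,cv2.COLOR_BGR2GRAY),0,255,cv2.THRESH_OTSU)[1]
    hsv=cv2.cvtColor(a,cv2.COLOR_BGR2HSV);m=((hsv[...,2]>150)&(hsv[...,1]>20)).astype(np.uint8)
    k,l,st,c=cv2.connectedComponentsWithStats(m)
    for i in range(1,k):
        if st[i,4]>15:
            u=c[i]+[x0,y0];ct=np.argwhere(l==i)[:,::-1].astype(np.float32)
            r=cv2.minAreaRect(ct);print(n,st[i,4],u.round(1),ray(f,*u,.045).round(3),r)
```

```text
plate near [0.46668959 0.06389468 0.012     ] [ 0.51735567 -0.10476721  0.012     ]
block [[ 0.673  0.113  0.062]
 [ 0.713 -0.039  0.062]
 [ 0.652  0.105  0.062]
 [ 0.694 -0.046  0.062]]
sideplate [0.46561422 0.05387763 0.012     ] [ 0.51617171 -0.11443165  0.012     ] block [0.65685465 0.11275722 0.062     ] [ 0.7108712  -0.04878247  0.062     ]
handle [0.59898283 0.01460938 0.039     ] [ 0.61454479 -0.07526929  0.039     ] blade [0.58000475 0.10834008 0.026     ]
side handle [0.5928256  0.00546783 0.039     ] [ 0.61695729 -0.08417956  0.039     ]
t 16 [281.8 210.1] [ 0.537 -0.067  0.045] ((56.647064208984375, 49.58823776245117), (9.216353416442871, 1.4552137851715088), 75.96376037597656)
t 17 [253.6 213.8] [0.517 0.042 0.045] ((28.51923179626465, 53.59615707397461), (9.21745777130127, 1.5689289569854736), 78.69007110595703)
s 4890 [252.9 207.4] [0.584 0.01  0.045] ((49.5, 42.0), (84.0, 99.0), 90.0)
s 135 [247.3 229.3] [ 0.539 -0.066  0.045] ((42.46154022216797, 59.30769729614258), (8.434361457824707, 16.37258529663086), 60.2551155090332)
```

```bash
cat > go.py <<'E'
import sys
from h import *
from scipy.spatial.transform import Rotation as Ro
s=bot.observe();x,y,z,yaw=map(float,sys.argv[1:5])
R=Ro.from_euler('xyz',s["tool_rot"]);D=R.inv()
print("clk",s["clock"],"shift cm",(D.apply(np.array([x,y,z])-s["position"])*100).round(2),
 "rot",(D*Ro.from_euler('xyz',[np.pi,0,np.radians(yaw)])).as_rotvec(degrees=True).round(1),"q7",s["qpos"][6].round(2),"F",s["force"].round(1))
E
python3 go.py .601 -.002 .12 100.3
```

```text
clk 0.1 shift cm [ 53.82 -35.72  11.11] rot [ -0.1  -0.  -74.1] q7 -0.11 F [0.5 0.6 0.6]
```

Request:
servo_tool:
  plan:
    - [8.5,53.8,-35.7,4,0,0,-74]
    - [8.5,53.8,-35.7,4,0,0,-74]
    - [8.5,53.8,-35.7,4,0,0,-74]
    - [8.5,53.8,-35.7,4,0,0,-74]
    - [8.5,53.8,-35.7,4,0,0,-74]
    - [8.5,53.8,-35.7,4,0,0,-74]
    - [8.5,53.8,-35.7,4,0,0,-74]
    - [8.5,53.8,-35.7,4,0,0,-74]
    - [8.5,53.8,-35.7,4,0,0,-74]
    - [8.5,53.8,-35.7,8,0,0,-74]

```text
clock: 1.1
position: [0.5277, -0.129, 0.1912]
tool_rot: [3.14, 0.0, 1.753]
force: [0.3, -0.3, 0.1]
grip_width: 0.0853
finger_force: 0.0
```

Request:
servo_tool:
  plan:
    - [6,8,6,5,0,0,0]
    - [6,8,6,5,0,0,0]
    - [6,8,6,5,0,0,0]
    - [6,8,6,5,0,0,0]
    - [6,8,6,5,0,0,0]

```text
clock: 1.6
position: [0.571, -0.0422, 0.1406]
tool_rot: [-3.141, 0.0, 1.749]
force: [0.1, 0.1, 0.8]
grip_width: 0.0597
finger_force: 0.0
```

```bash
python3 go.py .601 -.002 .025 100.3
```

```text
clk 1.6 shift cm [ 3.43  3.67 11.56] rot [-0.   0.  -0.1] q7 -0.13 F [0.1 0.1 0.8]
```

Request:
servo_tool:
  plan:
    - [6,3.4,3.7,6,0,0,0]
    - [6,3.4,3.7,6,0,0,0]
    - [6,3.4,3.7,6,0,0,0]
    - [6,3.4,3.7,6,0,0,0]

```text
clock: 2.0
position: [0.6015, -0.0029, 0.0811]
tool_rot: [-3.141, 0.001, 1.748]
force: [0.4, -0.4, 0.6]
grip_width: 0.0601
finger_force: 0.0
```

Run:
```python
from h import *
f=bot.grab_frame("side");c=f["frame"][140:260,180:330]
cv2.imwrite("pics/c2.png",cv2.resize(c,None,fx=5,fy=5,interpolation=cv2.INTER_CUBIC))
p=bot.observe()["position"];print(p,(proj(f,p)-[180,140])*5,(proj(f,[.601,-.002,.031])-[180,140])*5)
```

```text
[ 0.60171209 -0.00320266  0.08170895] [397.56639057 306.92874475] [395.35579178 357.30626615]
```

View pics/c2.png

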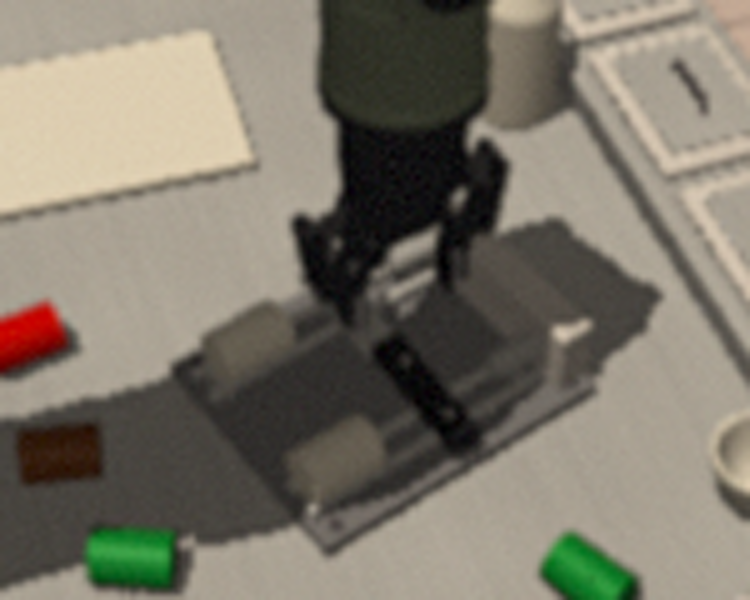

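The side crop shows the fingers straddling the handle's line at about (395,350), near its blade-side end. I'll shift 6 mm towards the handle, then descend and grip.

Request:
servo_tool:
  plan:
    - [6,-0.6,0,3,0,0,0]
    - [6,-0.6,0,5.7,0,0,0]
    - [6,-0.6,0,5.7,0,0,0]
    - [2,-0.6,0,5.7,0,0,0]
    - [1,-0.6,0,5.7,0,0,0]
    - [1,-0.6,0,5.7,0,0,0]
    - [1,-0.6,0,5.7,0,0,0]
    - [1,-0.6,0,5.7,0,0,0]
  force: 50

```text
clock: 2.85
position: [0.6039, -0.0074, 0.0256]
tool_rot: [3.139, 0.001, 1.749]
force: [-1.4, -1.8, 13.0]
grip_width: 0.0207
finger_force: 48.2
```

Request:
servo_tool:
  plan:
    - [1,0,0,-4,0,0,0]
    - [1,0,0,-8,0,0,0]
    - [1,0,0,-10,0,0,0]
    - [1,0,0,-10,0,0,0]

```text
clock: 3.25
position: [0.6045, -0.0073, 0.1277]
tool_rot: [3.136, 0.001, 1.749]
force: [0.7, -0.1, -0.5]
grip_width: 0.0205
finger_force: 50.5
```

```bash
python3 go.py .467 .302 .08 35;python3 - <<'E'
from h import *
f=bot.grab_frame("side");cv2.imwrite("pics/c3.png",cv2.resize(f["frame"][110:250,150:330],None,fx=4,fy=4))
E
```

```text
clk 3.25 shift cm [32.88 -8.08  4.68] rot [ 0.3 -0.1 65.2] q7 -0.19 F [ 0.7 -0.1 -0.5]
```

View pics/c3.png

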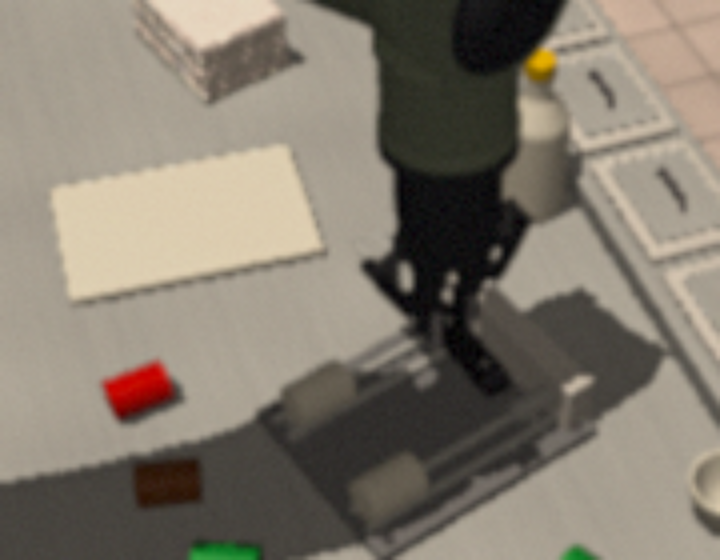

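The crop shows the spreader in the fingers and held roughly level, clear of the rods, with the board on the left.

Request:
servo_tool:
  plan:
    - [1,32.5,-9.4,2,0,0,65.2]
    - [1,32.5,-9.4,2,0,0,65.2]
    - [1,32.5,-9.4,2,0,0,65.2]
    - [1,32.5,-9.4,2,0,0,65.2]
    - [1,32.5,-9.4,2,0,0,65.2]
    - [1,32.5,-9.4,2,0,0,65.2]
    - [1,32.5,-9.4,2,0,0,65.2]
    - [1,32.5,-9.4,2,0,0,65.2]
    - [1,32.5,-9.4,4,0,0,65.2]
    - [1,32.5,-9.4,4,0,0,65.2]

```text
clock: 4.3
position: [0.451, 0.2954, 0.0815]
tool_rot: [3.141, 0.004, 0.613]
force: [-0.6, -0.3, -0.4]
grip_width: 0.0204
finger_force: 50.4
```

```bash
python3 go.py .455 .295 .016 35
```

```text
clk 4.3 shift cm [0.33 0.26 6.55] rot [0.  0.2 0.1] q7 -1.75 F [-0.6 -0.3 -0.4]
```

Request:
servo_tool:
  plan:
    - [1,0.3,0.2,3,0,0,0]
    - [1,0.3,0.2,5,0,0,0]
    - [1,0.3,0.2,6.2,0,0,0]
    - [1,0.3,0.2,6.5,0,0,0]
    - [1,0.3,0.2,6.5,0,0,0]

```text
clock: 4.8
position: [0.4562, 0.2959, 0.0188]
tool_rot: [-3.142, 0.0, 0.611]
force: [0.1, 0.4, -1.1]
grip_width: 0.0208
finger_force: 50.4
```

Request:
servo_tool:
  plan:
    - [1,0,0,0.2,0,0,0]
    - [1,0,0,0.35,0,0,0]
    - [1,0,0,0.35,0,0,0]

```text
clock: 5.1
position: [0.4563, 0.2961, 0.0155]
tool_rot: [-3.142, -0.001, 0.611]
force: [-0.0, 0.7, -0.9]
grip_width: 0.0205
finger_force: 50.4
```

Request:
servo_tool:
  plan:
    - [1,0,0,0.1,0,0,0]
    - [3,0,0,0.1,0,0,0]
    - [5,0,0,0.1,0,0,0]
    - [5,0,0,0.1,0,0,0]
    - [5,0,0,-3,0,0,0]
    - [5,0,0,-8,0,0,0]
    - [5,0,0,-10,0,0,0]
    - [5,0,0,-10,0,0,0]

```text
clock: 5.9
position: [0.4575, 0.2969, 0.1182]
tool_rot: [-3.141, -0.005, 0.611]
force: [-0.1, 0.8, 0.2]
grip_width: 0.0501
finger_force: 0.0
```

```bash
python3 - <<'E'
from h import *
G=np.array([.600,.007]);a=np.radians(16.7);R=np.array([[np.cos(a),-np.sin(a)],[np.sin(a),np.cos(a)]])
for y in(.055,-.055):
  for x in(-.115,-.06,-.011,.025,.05): print(x,y,(G+R@[x,y]).round(4))
E
python3 go.py .47 .02 .12 16.7
```

```text
-0.115 0.055 [0.474  0.0266]
-0.06 0.055 [0.5267 0.0424]
-0.011 0.055 [0.5737 0.0565]
0.025 0.055 [0.6081 0.0669]
0.05 0.055 [0.6321 0.074 ]
-0.115 -0.055 [ 0.5057 -0.0787]
-0.06 -0.055 [ 0.5583 -0.0629]
-0.011 -0.055 [ 0.6053 -0.0488]
0.025 -0.055 [ 0.6398 -0.0385]
0.05 -0.055 [ 0.6637 -0.0313]
clk 5.9 shift cm [-14.86  23.39  -0.26] rot [-0.1 -0.3 18.3] q7 -1.74 F [-0.1  0.8  0.2]
```

Run:
```python
from h import *
t=bot.grab_frame("top");s=bot.grab_frame("side");pickle.dump((t,s),open("ts1.pkl","wb"))
a=cv2.resize(t["frame"][155:245,225:305],None,fx=5,fy=5,interpolation=cv2.INTER_CUBIC)
b=cv2.resize(s["frame"][130:260,150:310],None,fx=2.5,fy=2.5,interpolation=cv2.INTER_CUBIC)
c=np.zeros((450,800,3),np.uint8);c[:,:400]=a;c[:325,400:]=b
cv2.imwrite("pics/c4.png",cv2.convertScaleAbs(c,alpha=1.4))
```

```text
(no output)
```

View pics/c4.png

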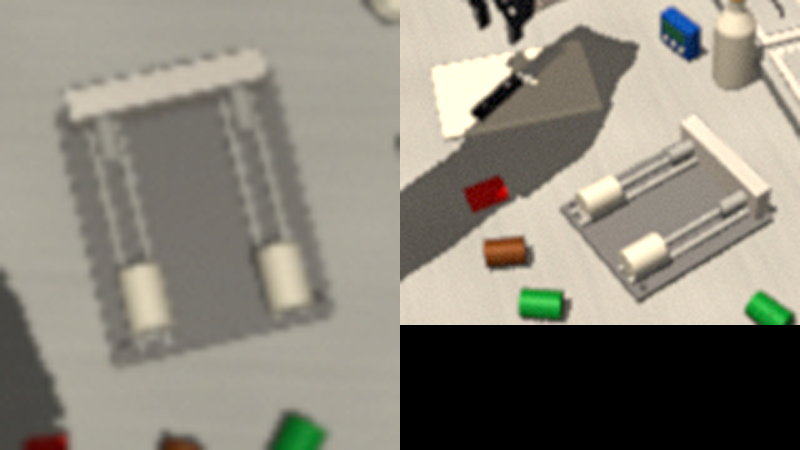

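The spreader now lies on the board. In the top crop the left cap runs (140,265)-(152,335) and the right cap (278,245)-(290,310). The pins are at (108,130) and (242,105).

Run:
```python
from h import *
t,s=pickle.load(open("ts1.pkl","rb"))
T=lambda x,y:(225+(x+.5)/5-.5,155+(y+.5)/5-.5)
S=lambda x,y:(150+(x-400+.5)/2.5-.5,130+(y+.5)/2.5-.5)
print("corner NL",tri(t,T(115,365),s,S(560,206)).round(4),"NR",tri(t,T(331,312),s,S(641,300)).round(4))
for f,nm,z in((t,"top",.050),(s,"side",.045)):
    a=f["frame"].astype(int);w=(a.min(2)>150 if 0 else a[...,2]>165).astype(np.uint8)
    for nm2,X in(("L",(.515,.04)),("R",(.540,-.067))):
        u,v=proj(f,[*X,.045]).astype(int);h=16
        p=a[v-h:v+h,u-h:u+h];m=((p[...,2]-p[...,0]>14)&(p[...,2]>130)).astype(np.uint8)
        k,l,st,c=cv2.connectedComponentsWithStats(m);i=1+st[1:,4].argmax()
        pts=np.argwhere(l==i)[:,::-1].astype(np.float32)+[u-h,v-h]
        r=cv2.minAreaRect(pts.astype(np.float32));print(nm,nm2,st[i,4],c[i]+[u-h,v-h],ray(f,*(c[i]+[u-h,v-h]),z).round(4),r)
G=np.array([.600,.007]);a=np.radians(16.7);R=np.array([[np.cos(a),-np.sin(a)],[np.sin(a),np.cos(a)]])
for q in((-.115,.09,.012),(-.115,-.09,.012),(.039,.055,.047),(.039,-.055,.047),(.075,.09,.062),(.075,-.09,.062)):
    X=[*(G+R@q[:2]),q[2]];print(q,"top px",((proj(t,X)-[225,155])*5).round(),"side",((proj(s,X)-[150,130])*2.5+[400,0]).round())
```

```text
corner NL [0.4668 0.064  0.0089] NR [ 0.5189 -0.1063  0.0011]
top L 69 [253.69565217 213.89855072] [0.5156 0.0418 0.05  ] ((253.65383911132812, 213.7692413330078), (11.96308422088623, 5.687368392944336), 78.69007110595703)
top R 66 [281.68181818 209.54545455] [ 0.5377 -0.0662  0.05  ] ((281.7353210449219, 209.4412078857422), (11.884244918823242, 5.578319072723389), 75.96376037597656)
side L 540 [227.14259259 201.1537037 ] [0.5151 0.0636 0.045 ] ((226.03680419921875, 202.15707397460938), (20.80433464050293, 43.34590148925781), 53.61564636230469)
side R 177 [248.05649718 229.17514124] [ 0.5409 -0.066   0.045 ] ((250.6769256591797, 227.6846160888672), (9.79874324798584, 25.303081512451172), 60.2551155090332)
(-0.115, 0.09, 0.012) top px [118. 366.] side [558. 207.]
(-0.115, -0.09, 0.012) top px [338. 311.] side [639. 299.]
(0.039, 0.055, 0.047) top px [113. 161.] side [668. 152.]
(0.039, -0.055, 0.047) top px [248. 129.] side [720. 203.]
(0.075, 0.09, 0.062) top px [ 58. 124.] side [673. 117.]
(0.075, -0.09, 0.062) top px [280.  71.] side [761. 200.]
```

```bash
cat > gg.py <<'E'
import sys
from h import *
from scipy.spatial.transform import Rotation as Ro
G=np.array([.5993,.0095,0]);R=Ro.from_euler('z',16.7,degrees=True)
s=bot.observe();D=Ro.from_euler('xyz',s["tool_rot"]).inv()
print("gauge-frame TCP mm",(R.inv().apply(s["position"]-G)*1000).round(1),"F gauge",R.inv().apply(s["force"]).round(1),"q7",s["qpos"][6].round(2))
if len(sys.argv)>3:
    X=G+R.apply([float(v)/1000 for v in sys.argv[1:4]])
    print(X.round(4),"shift",(D.apply(X-s["position"])*100).round(2),"rot",(D*Ro.from_euler('xyz',[180,0,16.7],degrees=True)).as_rotvec(degrees=True).round(2))
E
python3 gg.py -135 55 80
```

```text
gauge-frame TCP mm [-54.7 315.5 115.3] F gauge [ 0.1 -0.4 -1.1] q7 -1.74
[0.4542 0.0234 0.08  ] shift [-15.81  22.21   3.52] rot [-1.000e-02 -4.000e-02  1.832e+01]
```

Request:
servo_tool:
  plan:
    - [0,-15.8,22.2,1,0,0,18.3]
    - [0,-15.8,22.2,1,0,0,18.3]
    - [0,-15.8,22.2,1,0,0,18.3]
    - [0,-15.8,22.2,1,0,0,18.3]
    - [0,-15.8,22.2,3.5,0,0,18.3]
    - [0,-15.8,22.2,3.5,0,0,18.3]
    - [0,-15.8,22.2,3.5,0,0,18.3]
    - [0,-15.8,22.2,3.5,0,0,18.3]
    - [0,-15.8,22.2,3.5,0,0,18.3]
  force: 40

```text
clock: 6.9
position: [0.4542, 0.0246, 0.0799]
tool_rot: [-3.141, 0.0, 0.293]
force: [0.6, 0.1, -0.9]
grip_width: -0.0001
finger_force: 0.0
```

```bash
python3 gg.py -135 55 28
```

```text
gauge-frame TCP mm [-134.7   56.2   79.9] F gauge [ 0.6 -0.1 -0.9] q7 -1.51
[0.4542 0.0234 0.028 ] shift [-0.03  0.12  5.19] rot [-0.03  0.02  0.1 ]
```

Request:
servo_tool:
  plan:
    - [0,0,0.1,3,0,0,0]
    - [0,0,0.1,5.2,0,0,0]
    - [0,1,0.1,5.2,0,0,0]
    - [0,2,0.1,5.2,0,0,0]
    - [0,3,0.1,5.2,0,0,0]
    - [0,4,0.1,5.2,0,0,0]
    - [0,5,0.1,5.2,0,0,0]
    - [0,6,0.1,5.2,0,0,0]
    - [0,7,0.1,5.2,0,0,0]
    - [0,8,0.1,5.2,0,0,0]

```text
clock: 7.9
position: [0.5319, 0.0458, 0.0282]
tool_rot: [3.142, -0.0, 0.292]
force: [-1.7, -0.3, 0.5]
grip_width: 0.0002
finger_force: 0.5
```

```bash
python3 gg.py -35 55 28
```

```text
gauge-frame TCP mm [-54.1  54.1  28.2] F gauge [-1.7  0.2  0.5] q7 -1.52
[0.55   0.0521 0.028 ] shift [ 1.91 -0.09  0.02] rot [ 0.   -0.    0.02]
```

Request:
servo_tool:
  plan:
    - [0,0.5,0,0,0,0,0]
    - [0,1,0,0,0,0,0]
    - [0,1.5,0,0,0,0,0]
    - [0,2,0,0,0,0,0]
    - [0,2.2,0,0,0,0,0]
    - [0,2.4,0,0,0,0,0]

```text
clock: 8.5
position: [0.5541, 0.0525, 0.0281]
tool_rot: [3.142, 0.0, 0.292]
force: [-0.8, -0.9, -0.7]
grip_width: 0.0002
finger_force: 0.4
```

TCP is now at gauge x of about -30. From here I'll use 2 mm steps.

Request:
servo_tool:
  plan:
    - [0,0.2,0,0,0,0,0]
    - [0,0.4,0,0,0,0,0]
    - [0,0.6,0,0,0,0,0]
    - [0,0.7,0,0,0,0,0]

```text
clock: 8.9
position: [0.561, 0.0546, 0.0282]
tool_rot: [-3.142, -0.0, 0.292]
force: [-0.3, -0.6, 0.4]
grip_width: 0.0001
finger_force: 0.4
```

```bash
python3 gg.py
```

```text
gauge-frame TCP mm [-23.7  54.2  28.2] F gauge [-0.5 -0.5  0.4] q7 -1.52
```

Request:
servo_tool:
  plan:
    - [0,0.15,0,0,0,0,0]
    - [0,0.3,0,0,0,0,0]
    - [0,0.45,0,0,0,0,0]

```text
clock: 9.2
position: [0.5652, 0.0558, 0.0282]
tool_rot: [-3.142, 0.0, 0.292]
force: [-0.9, -0.6, 0.1]
grip_width: -0.0001
finger_force: 0.4
```

Request:
servo_tool:
  plan:
    - [0,0.15,0,0,0,0,0]
    - [0,0.3,0,0,0,0,0]

```text
clock: 9.4
position: [0.5681, 0.0567, 0.0282]
tool_rot: [-3.142, 0.0, 0.292]
force: [-0.3, 0.3, 0.2]
grip_width: -0.0001
finger_force: 0.4
```

Request:
servo_tool:
  plan:
    - [0,0.15,0,0,0,0,0]
    - [0,0.3,0,0,0,0,0]

```text
clock: 9.6
position: [0.5709, 0.0576, 0.0282]
tool_rot: [-3.142, 0.0, 0.292]
force: [-0.9, -0.8, 0.2]
grip_width: -0.0003
finger_force: 0.4
```

Request:
servo_tool:
  plan:
    - [0,0.15,0,0,0,0,0]
    - [0,0.3,0,0,0,0,0]
    - [0,0.4,0,0,0,0,0]

```text
clock: 9.9
position: [0.5749, 0.0588, 0.0282]
tool_rot: [-3.142, -0.0, 0.292]
force: [-0.1, -0.1, -0.5]
grip_width: 0.0002
finger_force: 0.4
```

Request:
servo_tool:
  plan:
    - [0,0.15,0,0,0,0,0]
    - [0,0.3,0,0,0,0,0]
    - [0,0.4,0,0,0,0,0]

```text
clock: 10.2
position: [0.5786, 0.0599, 0.0281]
tool_rot: [-3.142, -0.0, 0.292]
force: [-0.7, -0.6, 0.2]
grip_width: 0.0003
finger_force: 0.4
```

```bash
python3 - <<'E'
from h import *
s=bot.grab_frame("side");b=cv2.resize(s["frame"][150:250,210:310],None,fx=6,fy=6,interpolation=cv2.INTER_CUBIC)
cv2.imwrite("pics/c5.png",cv2.convertScaleAbs(b,alpha=1.4))
E
python3 gg.py
```

```text
gauge-frame TCP mm [-5.2 54.2 28.2] F gauge [-0.2 -0.6 -0.5] q7 -1.52
```

View pics/c5.png

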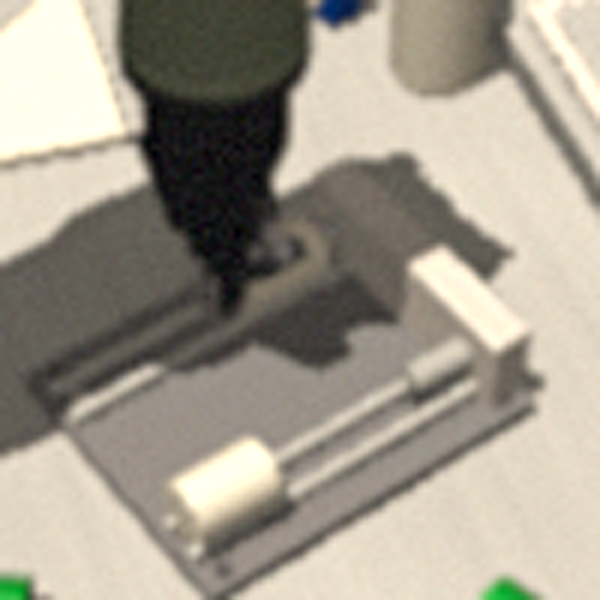

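The crop shows the left cap ahead of the fingers at about (295,245), in shadow and already over its pin, so the left cap appears to fit. The right cap is at (225,490). I'll push on gently until it stops against the block.

Request:
servo_tool:
  plan:
    - [0,0.2,0,0,0,0,0]
    - [0,0.4,0,0,0,0,0]
    - [0,0.6,0,0,0,0,0]
    - [0,0.8,0,0,0,0,0]

```text
clock: 10.65
position: [0.5863, 0.0622, 0.0281]
tool_rot: [-3.142, 0.0, 0.292]
force: [-0.7, -0.7, -0.4]
grip_width: 0.0002
finger_force: 0.4
```

Request:
servo_tool:
  plan:
    - [0,0.15,0,0,0,0,0]
    - [0,0.3,0,0,0,0,0]
    - [0,0.4,0,0,0,0,0]

```text
clock: 10.95
position: [0.5901, 0.0633, 0.0281]
tool_rot: [-3.142, -0.0, 0.292]
force: [-1.6, -0.9, 0.0]
grip_width: 0.0001
finger_force: 0.4
```

Request:
servo_tool:
  plan:
    - [0,0.1,0,0,0,0,0]
    - [0,0.2,0,0,0,0,0]

```text
clock: 11.15
position: [0.592, 0.0639, 0.0282]
tool_rot: [-3.142, 0.0, 0.292]
force: [-1.2, -1.3, -0.4]
grip_width: -0.0001
finger_force: 0.4
```

Request:
servo_tool:
  plan:
    - [0,0.1,0,0,0,0,0]
    - [0,0.2,0,0,0,0,0]

```text
clock: 11.35
position: [0.5939, 0.0645, 0.0282]
tool_rot: [-3.142, -0.0, 0.292]
force: [-0.3, -0.5, 0.1]
grip_width: -0.0005
finger_force: 0.4
```

TCP is at gauge x of about 10.7, and I expect the stop near 14.

Request:
servo_tool:
  plan:
    - [0,0.1,0,0,0,0,0]
    - [0,0.2,0,0,0,0,0]

```text
clock: 11.55
position: [0.5958, 0.0651, 0.0281]
tool_rot: [-3.142, 0.0, 0.292]
force: [-0.1, -0.5, -0.2]
grip_width: -0.0003
finger_force: 0.4
```

Request:
servo_tool:
  plan:
    - [0,0.1,0,0,0,0,0]
    - [0,0.1,0,0,0,0,0]

```text
clock: 11.75
position: [0.5969, 0.0654, 0.0282]
tool_rot: [-3.142, -0.0, 0.292]
force: [0.5, 0.3, 1.2]
grip_width: 0.0002
finger_force: 0.0
```

Request:
servo_tool:
  plan:
    - [0,0.1,0,0,0,0,0]
    - [0,0.1,0,0,0,0,0]

```text
clock: 11.95
position: [0.5976, 0.0655, 0.0281]
tool_rot: [3.142, 0.0, 0.292]
force: [-1.7, -1.8, 0.1]
grip_width: -0.0001
finger_force: 0.8
```

Request:
servo_tool:
  plan:
    - [0,0.1,0,0,0,0,0]
    - [0,0.1,0,0,0,0,0]

```text
clock: 12.15
position: [0.5977, 0.0654, 0.028]
tool_rot: [3.142, 0.002, 0.292]
force: [-6.3, -2.3, 3.7]
grip_width: 0.0002
finger_force: 3.5
```

It stopped against the block at about the expected position, with 6 N. Now I'll back off and go to the right lane.

Request:
servo_tool:
  plan:
    - [0,-2,0,0,0,0,0]
    - [0,-3,0,-2,0,0,0]
    - [0,-3,0,-7,0,0,0]
    - [0,-8,4,-7,0,0,0]
    - [0,-12,8,-7,0,0,0]
    - [0,-15,11,-7,0,0,0]
    - [0,-15,11,-7,0,0,0]
    - [0,-15,11,-7,0,0,0]

```text
clock: 12.95
position: [0.4861, -0.0846, 0.0984]
tool_rot: [3.141, -0.0, 0.288]
force: [-0.1, 1.9, -0.4]
grip_width: -0.0001
finger_force: 0.0
```

```bash
python3 gg.py -140 -55 28
```

```text
gauge-frame TCP mm [-135.5  -57.6   98.4] F gauge [ 0.5  1.9 -0.4] q7 -1.28
[ 0.481  -0.0834  0.028 ] shift [-0.45 -0.26  7.04] rot [ 0.03 -0.01 -0.17]
```

Request:
servo_tool:
  plan:
    - [0,-0.4,-0.2,3,0,0,0]
    - [0,-0.4,-0.2,7,0,0,0]
    - [0,0,-0.2,7,0,0,0]
    - [0,1,-0.2,7,0,0,0]
    - [0,2,-0.2,7,0,0,0]
    - [0,3,-0.2,7,0,0,0]
    - [0,4,-0.2,7,0,0,0]
    - [0,5,-0.2,7,0,0,0]
    - [0,6,-0.2,7,0,0,0]
    - [0,7,-0.2,7,0,0,0]

```text
clock: 13.95
position: [0.5539, -0.0604, 0.0283]
tool_rot: [3.142, -0.0, 0.292]
force: [-0.8, 0.1, 1.4]
grip_width: -0.0002
finger_force: 0.5
```

```bash
python3 gg.py
```

```text
gauge-frame TCP mm [-63.6 -53.9  28.3] F gauge [-0.8  0.4  1.4] q7 -1.32
```

Request:
servo_tool:
  plan:
    - [0,0.8,0,0,0,0,0]
    - [0,1.6,0,0,0,0,0]
    - [0,2.4,0,0,0,0,0]
    - [0,3,0,0,0,0,0]
    - [0,3.4,0,0,0,0,0]
    - [0,3.7,0,0,0,0,0]

```text
clock: 14.55
position: [0.5887, -0.0498, 0.0281]
tool_rot: [-3.142, 0.0, 0.292]
force: [-0.4, -1.0, 0.0]
grip_width: -0.0
finger_force: 0.3
```

Request:
servo_tool:
  plan:
    - [0,0.1,0,0,0,0,0]
    - [0,0.2,0,0,0,0,0]

```text
clock: 14.75
position: [0.5903, -0.0493, 0.0281]
tool_rot: [-3.142, 0.0, 0.292]
force: [0.1, -0.9, -0.6]
grip_width: 0.0
finger_force: 0.2
```

Request:
servo_tool:
  plan:
    - [0,0.1,0,0,0,0,0]
    - [0,0.1,0,0,0,0,0]

```text
clock: 14.95
position: [0.5914, -0.049, 0.0282]
tool_rot: [-3.142, -0.0, 0.292]
force: [0.0, 0.0, 0.7]
grip_width: 0.0
finger_force: 0.0
```

Request:
servo_tool:
  plan:
    - [0,0.1,0,0,0,0,0]
    - [0,0.1,0,0,0,0,0]

```text
clock: 15.15
position: [0.5925, -0.0487, 0.0282]
tool_rot: [3.142, -0.0, 0.292]
force: [-0.4, -0.1, -0.5]
grip_width: 0.0
finger_force: 0.1
```

```bash
python3 gg.py
```

```text
gauge-frame TCP mm [-23.3 -53.8  28.2] F gauge [-0.4 -0.  -0.5] q7 -1.34
```

Request:
servo_tool:
  plan:
    - [0,0.1,0,0,0,0,0]
    - [0,0.1,0,0,0,0,0]

```text
clock: 15.35
position: [0.5934, -0.0485, 0.0282]
tool_rot: [3.142, -0.0, 0.292]
force: [-0.4, -0.2, -0.4]
grip_width: 0.0002
finger_force: 0.1
```

Request:
servo_tool:
  plan:
    - [0,0.1,0,0,0,0,0]
    - [0,0.1,0,0,0,0,0]

```text
clock: 15.55
position: [0.5941, -0.0483, 0.0281]
tool_rot: [-3.142, 0.0, 0.292]
force: [-1.7, -0.8, 0.1]
grip_width: -0.0002
finger_force: 0.9
```

Request:
servo_tool:
  plan:
    - [0,0.05,0,0,0,0,0]
    - [0,0.05,0,0,0,0,0]

```text
clock: 15.75
position: [0.5942, -0.0483, 0.0281]
tool_rot: [-3.142, 0.001, 0.292]
force: [-4.0, -1.5, 3.4]
grip_width: 0.0002
finger_force: 2.5
```

The right cap stopped at the pin tip with about 4 N, so it is the one that does not fit. I'll hold, then back off, rise and grip it.

Request:
servo_tool:
  plan:
    - [0,0,0,0,0,0,0]
    - [0,0,0,0,0,0,0]
    - [0,0,0,0,0,0,0]
    - [0,-1.5,0,0,0,0,0]
    - [0,-2,0,-3,0,0,0]
    - [6,-2,0,-6,0,0,0]
    - [6,3.5,0,-6,0,0,0]
    - [6,3.5,0,-6,0,0,0]
    - [6,3.5,0,-6,0,0,0]

```text
clock: 16.65
position: [0.6293, -0.037, 0.088]
tool_rot: [-3.141, -0.001, 0.293]
force: [-0.2, -0.2, -0.3]
grip_width: 0.0582
finger_force: 0.0
```

```bash
python3 gg.py 12 -54 26
python3 - <<'E'
from h import *
s=bot.grab_frame("side");b=cv2.resize(s["frame"][150:250,210:310],None,fx=6,fy=6,interpolation=cv2.INTER_CUBIC)
cv2.imwrite("pics/c6.png",cv2.convertScaleAbs(b,alpha=1.6))
E
```

```text
gauge-frame TCP mm [ 15.3 -53.2  88. ] F gauge [-0.2 -0.1 -0.3] q7 -1.34
[ 0.6263 -0.0388  0.026 ] shift [-0.34  0.08  6.2 ] rot [-0.01 -0.06  0.09]
```

View pics/c6.png

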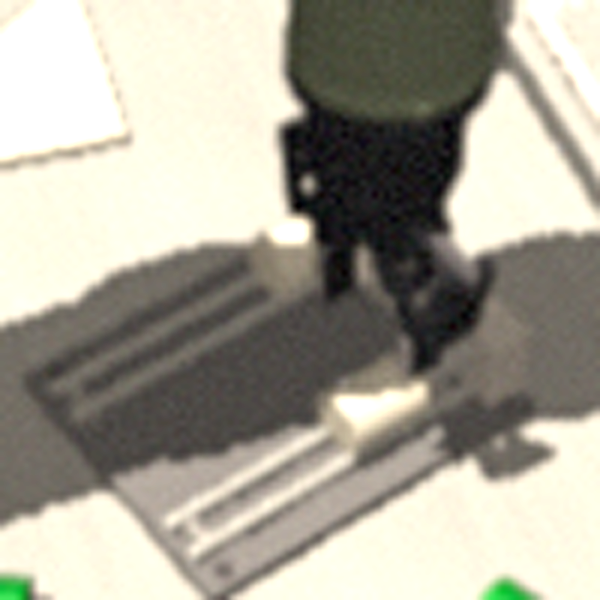

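The left cap is home near the block at (285,250), and the right cap is at (375,405), between and below the fingers. I'll descend and grip.

Request:
servo_tool:
  plan:
    - [6,-0.4,0.1,4,0,0,0]
    - [6,-0.4,0.1,6.2,0,0,0]
    - [6,-0.4,0.1,6.2,0,0,0]
    - [4,-0.4,0.1,6.2,0,0,0]
    - [2,-0.4,0.1,6.2,0,0,0]
    - [2,-0.4,0.1,6.2,0,0,0]
    - [2,-0.4,0.1,6.2,0,0,0]
  force: 35

```text
clock: 17.4
position: [0.6254, -0.0411, 0.0277]
tool_rot: [3.14, -0.002, 0.291]
force: [-1.3, -4.7, 6.3]
grip_width: 0.0353
finger_force: 36.2
```

Gripped at 35 mm. I'll back off the pin slightly and lift.

Request:
servo_tool:
  plan:
    - [2,-0.5,0,0,0,0,0]
    - [2,-0.8,0,-2,0,0,0]
    - [2,-1,0,-6,0,0,0]
    - [2,-1,0,-10,0,0,0]
    - [2,-1,0,-10,0,0,0]
    - [2,-1,0,-10,0,0,0]

```text
clock: 18.0
position: [0.6156, -0.0427, 0.1276]
tool_rot: [3.141, -0.002, 0.292]
force: [-0.3, 0.4, -1.4]
grip_width: 0.035
finger_force: 35.4
```

```bash
python3 go.py .44 -.311 .11 16.7
python3 - <<'E'
from h import *
t=bot.grab_frame("top")
b=cv2.resize(t["frame"][150:280,220:420],None,fx=4,fy=4,interpolation=cv2.INTER_CUBIC)
for z,c in((.04,(0,0,255)),):
  for X in((.528,-.23),(.528,-.392),(.352,-.392),(.352,-.23),(.44,-.311)):
    cv2.circle(b,tuple(int(v) for v in(proj(t,[*X,z])-[220,150])*4),3,c,-1)
cv2.imwrite("pics/c7.png",cv2.convertScaleAbs(b,alpha=1.5))
E
```

```text
clk 18.0 shift cm [-24.55  20.63   1.7 ] rot [ 0.  -0.1  0. ] q7 -1.33 F [-0.3  0.4 -1.4]
```

View pics/c7.png

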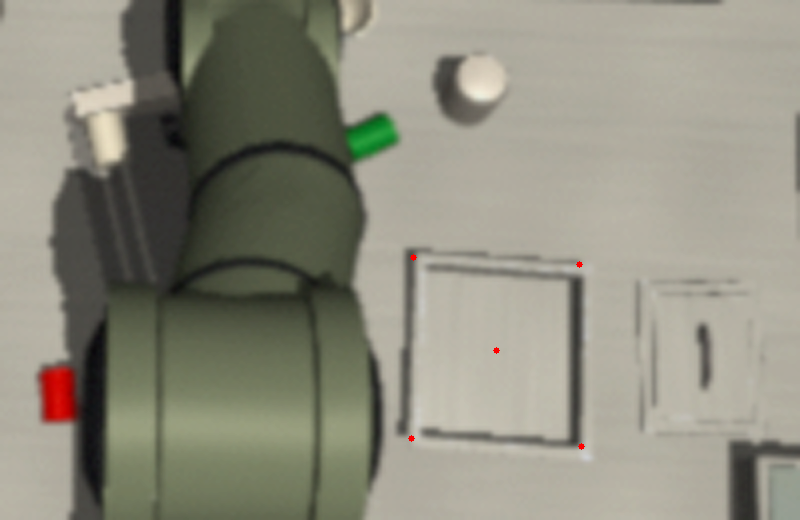

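The left cap touches the block at (108,135), and the pan's centre is confirmed at (496,350).

Request:
servo_tool:
  plan:
    - [2,-24.5,20.6,0,0,0,0]
    - [2,-24.5,20.6,0,0,0,0]
    - [2,-24.5,20.6,0,0,0,0]
    - [2,-24.5,20.6,0,0,0,0]
    - [2,-24.5,20.6,0,0,0,0]
    - [2,-24.5,20.6,0,0,0,0]
    - [2,-24.5,20.6,0,0,0,0]
    - [2,-24.5,20.6,3,0,0,0]
    - [2,-24.5,20.6,3,0,0,0]
    - [2,-24.5,20.6,3,0,0,0]

```text
clock: 19.05
position: [0.4395, -0.3099, 0.0956]
tool_rot: [-3.14, 0.001, 0.293]
force: [0.3, 0.9, -1.0]
grip_width: 0.0351
finger_force: 35.4
```

```bash
python3 go.py .44 -.311 .014 16.7
```

```text
clk 19.05 shift cm [0.03 0.14 8.16] rot [-0.1  0.1  0.1] q7 -0.81 F [ 0.3  0.9 -1. ]
```

Request:
servo_tool:
  plan:
    - [2,0,0.1,4,0,0,0]
    - [2,0,0.1,7,0,0,0]
    - [2,0,0.1,8.1,0,0,0]
    - [2,0,0.1,8.1,0,0,0]
    - [4,0,0.1,8.1,0,0,0]
    - [5.5,0,0.1,8.1,0,0,0]
    - [5.5,0,0.1,8.1,0,0,0]
    - [5.5,0,0.1,4,0,0,0]
    - [5.5,0,0.1,0,0,0,0]
    - [5.5,0,0.1,-5,0,0,0]

```text
clock: 20.05
position: [0.4395, -0.3113, 0.1475]
tool_rot: [-3.141, 0.001, 0.292]
force: [-0.0, -0.3, 0.3]
grip_width: 0.0549
finger_force: 0.0
```

Request:
servo_tool:
  plan:
    - [5.5,-4,5,-5,0,0,0]
    - [5.5,-8,12,-5,0,0,0]
    - [5.5,-8,16,-5,0,0,0]
    - [5.5,-8,20,-5,0,0,0]
    - [5.5,-8,20,-5,0,0,0]

```text
clock: 20.55
position: [0.42, -0.53, 0.1975]
tool_rot: [3.139, -0.0, 0.29]
force: [-0.0, -0.0, -0.8]
grip_width: 0.055
finger_force: 0.0
```

Run:
```python
from h import *
t=bot.grab_frame("top");s=bot.grab_frame("side")
c=np.zeros((520,800,3),np.uint8)
c[:260]=cv2.resize(t["frame"][155:275,150:400],(800,384))[:260+0] if 0 else cv2.resize(t["frame"][160:270,150:400],(800,352))[40:300]
c[260:]=cv2.resize(s["frame"][140:350,150:400],(800,672))[0:260] if 0 else cv2.resize(s["frame"][140:350,150:473],(800,520))[:260]
cv2.imwrite("pics/c8.png",cv2.convertScaleAbs(c,alpha=1.5))
print(bot.observe()["clock"])
```

```text
20.65
```

View pics/c8.png

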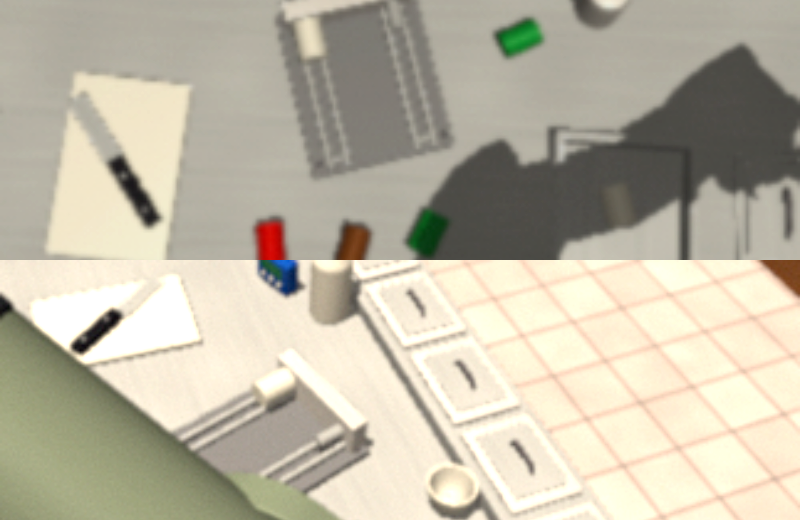

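The spreader lies flat on the board around (118,160). The fitting cap is home against the block at (310,38), and the other cap is in the pan at (618,205). I'm handing in the job.

```bash
python3 -c "
from workcell import bot
print(bot.job_done())"
```

```text
the job is handed in; nothing more can be done
None
```

I handed the job in at about 21 s: the last pictures show the spreader flat on the board, the fitting (left) cap home on its pin and the other cap in the pan; the judge's verdict was not shown.

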